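# Stand the capacitor in the hole that fits it

## Robot

A 7-joint arm with a two-finger parallel gripper is mounted at the origin on the work surface. World frame = base frame: x ahead of the robot, y to its left, z up, the work surface at z = 0. Lengths are in mm, angles in rad, forces in N, time in s.
With the tool pointing down it reaches from about 425 to 1025 mm from the base axis. Payload 9.4 kg.
Tool frame: the origin (TCP) lies midway between the tips of the shut fingers; the grasp point (between the pads) lies 19 mm behind it (manip.tcp_to_grasp is the distance from the TCP to the grasp point, in mm); z points along the fingers, y is the line along which they close (so a half turn about z gives the same grasp; the last joint's range is limited). The gripper opens to 85 mm and grips with 20 to 120 N. Pads are 22 mm wide; open, the fingers measure 114 mm over their backs; the gripper's body (76 mm by 85 mm) begins 54 mm behind the grasp point. The pads swing forward as they close: fully open they stand 13 mm farther back than shut.
Start: joints at [-1.225, 0.599, -0.003, 1.599, 0.002, 0.943, -0.08], TCP at [297.483, 661.157, 231.275] pointing down, gripper open.
Joint ranges: [-2.57, 2.57], [-0.35, 1.97], [-1.29, 1.29], [0.11, 2.56], [-1.05, 4.19], [0.11, 1.86], [-2.63, 2.63]. Speed limits (rad/s): [2.22, 2.22, 3.01, 3.01, 3.14, 3.14, 3.14].

## Interface

Orientations are given as a rotation vector (axis times angle).
In Python, from plant import manip gives the robot as it stands. The module is installed in compiled form; this text tells all that it offers.
- The arm moves only by the shell command python3 -m inch 'ROWS' [OPENING]. ROWS is JSON, a list of rows, each an object of numbers: "dx", "dy", "dz": the shift along the world's x, y, z in mm; "rx", "ry", "rz": the turn, a rotation vector about the world's x, y, z in degrees. A call has 1 to 20 rows; each row is the pose to reach, as a shift and turn from the pose commanded when the call began; what a row does not reach only later rows make up. A row lasts 1/8 s, in which the tool goes at most 62.5 mm and 10.7 degrees, less where a joint would pass 70% of its speed; a pose out of reach is approached as far as the arm can. A call with a gripper value outside its range is refused whole. OPENING is the finger opening in mm, from 0 to 85.4, set as the call begins (- or left out, the last holds). The fingers move at their own pace and stop on an object; the grip force is fixed at half the most. Time passes only in rows, so rows that repeat a pose let the fingers close. It gives the time, the measured TCP pose, the force, the opening and the grip force at its end, in the units of the state.
- manip.get_state(): the state, without advancing time (a new reading comes with each control period).
- manip.grab_frame(name): name is "side" or "top"; returns a dict with "image" (480x640x3 uint8, red, green, blue), "fov_y" (degrees; the focal length in pixels is half the picture's height over the tangent of half this angle, whatever the lens; pixels are square), "cx", "cy" (the principal point, pixels), "rvec" (rotation vector, rad) and "tvec" (3), from world to camera coordinates, as OpenCV has them. Camera axes: x right, y down, z forward; pixel columns grow to the right and rows downward; lengths in mm; the calibration is good to about 2 mm. A picture is of the moment at which its call begins. There is no depth.
- manip.close_job(): hands the job in; it is judged then, once.
The state is a dict: "t": time; "joints": joint angles; "dq": joint speeds; "joint_efforts": joint torques, N m; "tcp_pos": TCP position; "ee_rot": TCP orientation; "contact_force": force on the tool from outside, world axes, zero at the start; "moment": the same for the moment, N m; "gripper_width": opening from 0.0 (shut) to 1.0 (fully open); "grasp_force": force on a finger pad.
Only numpy, scipy, OpenCV 4.12 (cv2) and the standard library are available. Lean on these libraries where they do the work, as an engineer would, in place of code of your own. Each camera call takes 0.05 s, during which the arm holds its last target. There are 200 camera calls.

## Task

Pick up the tall capacitor can from the bench and put it, upright, into the hole of the metal tray that matches its diameter, the smallest hole it goes into, so that it stands on the bottom of that hole. Keep it upright on the way, lower it in rather than letting it fall from high above, and leave the short fat capacitor where it stands.

Things in the scene. Friction and masses are not known exactly. Their poses are not given: they have to be found in the camera images.
- tall_can: Tall capacitor: black round can with bare metal top, diameter 40 mm, 90 mm tall, plus two brass terminals standing 6 mm above the top. Bottom edge bevelled: 30 mm across underneath, 40 mm from 6 mm up. About 0.16 kg. Stands loose on the bench. Origin: centre of its underside; z up its axis.
- tray: Fixed metal block 238 mm (x) by 90 mm (y), 42 mm high, left or right on the bench, turned up to 0.3 rad. Four round blind holes in a row along its x at y = 0, 30 mm deep, dark flat bottoms 12 mm above the bench: 24 mm wide at x = -93 mm, 36 mm at x = -49 mm, 48 mm at x = +7 mm, 60 mm at x = +75 mm. Origin: centre of its underside; z up.
- short_can: Short fat capacitor, a bystander in the same black and bare metal: diameter 50 mm, 45 mm tall plus 6 mm terminals, loose on the bench. Origin: centre of its underside; z up. Other loose bystanders, up to 75 mm tall, stand about the two cans, all at least 100 mm apart, centre to centre.
Things that resemble listed ones, but are neither listed nor needed, are in the scene too. What is shaped like the tall_can but blue is not meant.

How it is judged:
By the outcome, as a careful person would: the job done as asked, in the order asked, and still so for the second after the job is handed in, with the robot touching nothing.
It also fails if it takes over 40 s, if anything falls off the work surface, if the arm or the gripper's body presses on something with over 40 N, if the wrist force passes 120 N, or if a joint passes its speed limit or range.

## Working session

There is one attempt and no reset: what is moved stays moved. The work goes in short steps, Python scripts to look and compute and a shell command to move; the robot and the scene stay as the last step left them, time stands still between calls to the robot, and variables do not carry over. Pictures are saved under pics/ and viewed, at most 10 in all, crops included, and the job is handed in when it is done.

```bash
mkdir -p pics
cat > h.py <<'E'
import numpy as np, cv2
from plant import manip
def grab(n,f=None):
    d=manip.grab_frame(n)
    if f: cv2.imwrite(f,d["image"][:,:,::-1])
    return d
def cam(d):
    R,_=cv2.Rodrigues(np.array(d["rvec"],float)); t=np.array(d["tvec"],float).ravel()
    f=240/np.tan(np.radians(d["fov_y"])/2); return R,t,f
def w(d,u,v,z):
    R,t,f=cam(d); r=R.T@np.array([(u-d["cx"])/f,(v-d["cy"])/f,1]); c=-R.T@t
    return (c+r*(z-c[2])/r[2]).round(1)
def p(d,X):
    R,t,f=cam(d); q=R@np.array(X,float)+t
    return (q[:2]/q[2]*f+[d["cx"],d["cy"]]).round(1)
E
python3 - <<'E'
from h import *
for n in("top","side"):
    d=grab(n,f"pics/{n}0.png"); R,t,f=cam(d); print(n,f,d["cx"],d["cy"],-R.T@t,R[2],[k for k in d])
s=manip.get_state();print(s["t"],s["tcp_pos"],s["ee_rot"],s["contact_force"],manip.tcp_to_grasp)
E
```

```text
top 576.8134354350669 316.46467470832476 238.43713900335726 [ 332.85757534  -21.69562526 1084.39218196] [ 0.19469948  0.0304618  -0.98038982] ['image', 'fov_y', 'cx', 'cy', 'rvec', 'tvec']
side 573.5328705074385 326.1273514244981 250.04620697179448 [  82.45066057 -592.64393172  834.68158591] [ 0.43105725  0.55200565 -0.71377826] ['image', 'fov_y', 'cx', 'cy', 'rvec', 'tvec']
0.1 [297.33542119 660.75614257 230.48797852] [-6.59178705e-01 -3.07151811e+00  2.21372125e-03] [0.05324705 0.66577754 0.26577547] 18.700000000000003
```

View pics/top0.png

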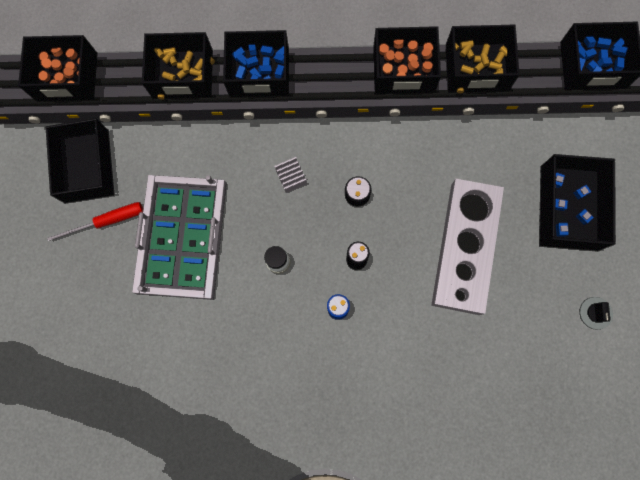

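View pics/side0.png

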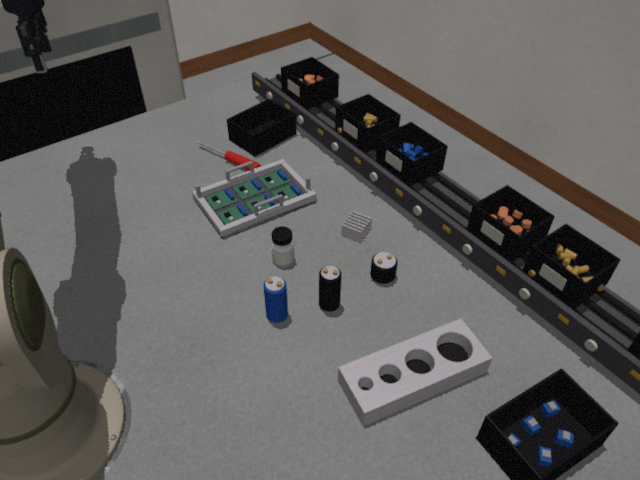

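The top view shows the tall can's cap near (358,250), the short can at (358,188), the blue decoy at (339,304), the jar at (276,258) and the 48 mm hole at (470,241). Next I'll enlarge the area around them.

Run:
```python
from h import *
d=grab("top"); c=d["image"][170:320,320:520,::-1]
cv2.imwrite("pics/c1.png",cv2.resize(c,None,fx=4,fy=4,interpolation=cv2.INTER_CUBIC))
d=grab("side"); c=d["image"][240:420,250:490,::-1]
cv2.imwrite("pics/c2.png",cv2.resize(c,(800,600),interpolation=cv2.INTER_CUBIC))
```

```text
(no output)
```

View pics/c1.png

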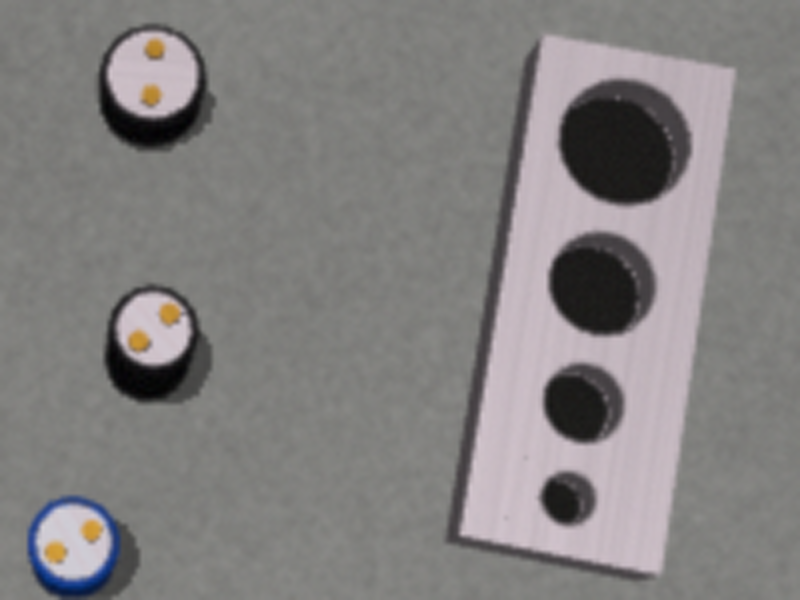

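View pics/c2.png

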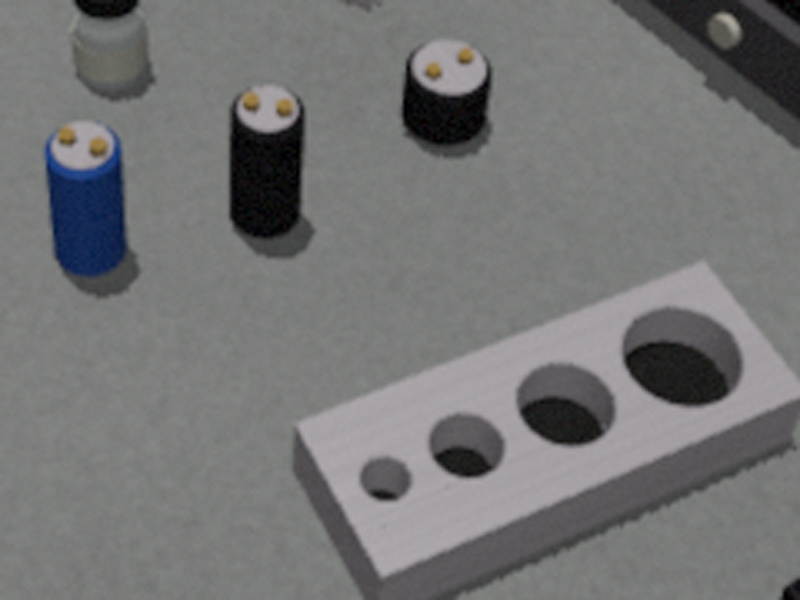

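Run:
```python
from h import *
from scipy.spatial.transform import Rotation as Ro
T=grab("top");S=grab("side")
t=lambda x,y,z:w(T,320+(x+.5)/4-.5,170+(y+.5)/4-.5,z)
s=lambda x,y,z:w(S,250+(x+.5)*.3-.5,240+(y+.5)*.3-.5,z)
print("can",t(155,330,90),s(268,109,90),"short",t(153,72,45),s(449,68,45),"blue",t(73,541,90))
print("hole48",t(602,284,42),s(566,404,42),"hole60",t(625,142,42),s(683,357,42),"hole24",t(568,498,42),s(386,479,42))
c=[t(x,y,42) for x,y in((542,36),(735,70),(662,575),(460,537))];print("corners",c,np.mean(c,0))
o=np.mean(c,0); h=(t(625,142,42)+s(683,357,42)-t(568,498,42)-s(386,479,42))/2
print("yaw",np.arctan2(h[1],h[0]))
print("jar",w(T,276,256,65))
st=manip.get_state();R=Ro.from_rotvec(st["ee_rot"]).as_matrix();print(st["tcp_pos"],"\n",R.round(3))
```

```text
can [505.  -63.8  90. ] [504.7 -64.5  90. ] short [634.9 -67.4  45. ] [632.5 -68.7  45. ] blue [413.5 -26.8  90. ]
hole48 [ 532.1 -270.    42. ] [ 531.  -271.8   42. ] hole60 [ 598.7 -284.4   42. ] [ 597.4 -286.6   42. ] hole24 [ 434.5 -249.1   42. ] [ 433.2 -251.4   42. ]
corners [array([ 650.2, -249.1,   42. ]), array([ 632.3, -337.1,   42. ]), array([ 399.9, -288.8,   42. ]), array([ 417.6, -200.2,   42. ])] [ 525.  -268.8   42. ]
yaw -0.2114676236130366
jar [504.1  82.9  65. ]
[297.43198642 660.98952894 230.93512827] 
 [[-0.912  0.41  -0.   ]
 [ 0.41   0.912 -0.001]
 [-0.    -0.001 -1.   ]]
```

Both cameras agree: the can is at about (505,-64) and the 48 mm hole at about (531.5,-271). I'll move above the can.

```bash
python3 -m inch '[{"dx":207.5,"dy":-725},{"dx":207.5,"dy":-725},{"dx":207.5,"dy":-725},{"dx":207.5,"dy":-725},{"dx":207.5,"dy":-725},{"dx":207.5,"dy":-725},{"dx":207.5,"dy":-725},{"dx":207.5,"dy":-725},{"dx":207.5,"dy":-725},{"dx":207.5,"dy":-725},{"dx":207.5,"dy":-725},{"dx":207.5,"dy":-725},{"dx":207.5,"dy":-725},{"dx":207.5,"dy":-725},{"dx":207.5,"dy":-725},{"dx":207.5,"dy":-725},{"dx":207.5,"dy":-725,"dz":-60},{"dx":207.5,"dy":-725,"dz":-60},{"dx":207.5,"dy":-725,"dz":-60}]' 70
python3 - <<'E'
from h import *
a=grab("top")["image"][150:330,230:470,::-1];b=grab("side")["image"][150:330,220:460,::-1]
cv2.imwrite("pics/c3.png",cv2.resize(np.vstack([a,b]),(480*800//800,720),interpolation=cv2.INTER_CUBIC)[:600] if 0 else cv2.resize(np.hstack([a,b]),(800,300),interpolation=cv2.INTER_CUBIC))
s=manip.get_state();print(s["tcp_pos"],s["ee_rot"],s["joints"])
E
```

```text
[297.46582922 661.10133063 231.12132375] [ 6.59183990e-01  3.07164355e+00 -3.80268503e-04] [-1.22468335  0.59946265 -0.00252003  1.59949936  0.00181339  0.94287104
 -0.07982669]invalid input
```

View pics/c3.png

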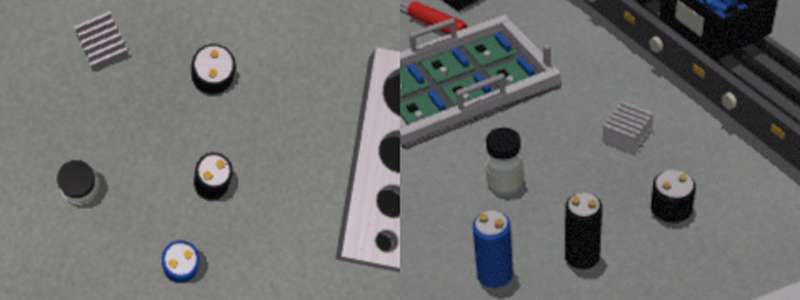

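The picture shows the scene unchanged with the arm not in view, because the move was refused. I'll test with one row.

```bash
python3 -m inch '[{"dx":15,"dy":-60,"dz":0,"rx":0,"ry":0,"rz":0}]' 70; echo; python3 -m inch '[{"dx":15,"dy":-60}]'
```

```text
t: 0.52
tcp_pos: [310.0, 604.3, 230.4]
ee_rot: [-0.65, -3.072, -0.003]
contact_force: [-0.3, -0.6, -0.2]
gripper_width: 0.831
grasp_force: 0.0
invalid input
```

Each row needs all six keys. Commanded is now (312.5, 601).

```bash
python3 -m inch '[{"dx":192.5,"dy":-665,"dz":0,"rx":0,"ry":0,"rz":0},{"dx":192.5,"dy":-665,"dz":0,"rx":0,"ry":0,"rz":0},{"dx":192.5,"dy":-665,"dz":0,"rx":0,"ry":0,"rz":0},{"dx":192.5,"dy":-665,"dz":0,"rx":0,"ry":0,"rz":0},{"dx":192.5,"dy":-665,"dz":0,"rx":0,"ry":0,"rz":0},{"dx":192.5,"dy":-665,"dz":0,"rx":0,"ry":0,"rz":0},{"dx":192.5,"dy":-665,"dz":0,"rx":0,"ry":0,"rz":0},{"dx":192.5,"dy":-665,"dz":0,"rx":0,"ry":0,"rz":0},{"dx":192.5,"dy":-665,"dz":0,"rx":0,"ry":0,"rz":0},{"dx":192.5,"dy":-665,"dz":0,"rx":0,"ry":0,"rz":0},{"dx":192.5,"dy":-665,"dz":0,"rx":0,"ry":0,"rz":0},{"dx":192.5,"dy":-665,"dz":0,"rx":0,"ry":0,"rz":0},{"dx":192.5,"dy":-665,"dz":0,"rx":0,"ry":0,"rz":0},{"dx":192.5,"dy":-665,"dz":0,"rx":0,"ry":0,"rz":0},{"dx":192.5,"dy":-665,"dz":-60,"rx":0,"ry":0,"rz":0},{"dx":192.5,"dy":-665,"dz":-60,"rx":0,"ry":0,"rz":0},{"dx":192.5,"dy":-665,"dz":-60,"rx":0,"ry":0,"rz":0},{"dx":192.5,"dy":-665,"dz":-60,"rx":0,"ry":0,"rz":0}]' 70
python3 - <<'E'
from h import *
a=grab("top")["image"][150:330,230:470,::-1];b=grab("side")["image"][150:330,220:460,::-1]
cv2.imwrite("pics/c4.png",cv2.resize(np.hstack([a,b]),(800,300),interpolation=cv2.INTER_CUBIC))
s=manip.get_state();print(s["tcp_pos"],s["ee_rot"],s["joints"])
E
```

```text
t: 2.78
tcp_pos: [505.9, -63.6, 173.0]
ee_rot: [0.658, 3.069, 0.001]
contact_force: [-0.7, -0.3, 0.3]
gripper_width: 0.822
grasp_force: 0.0
[505.70575893 -63.75150627 172.75246535] [6.58383426e-01 3.06927330e+00 8.03074315e-04] [-0.03818759  0.42800697  0.07137897  2.15026504 -0.0556236   0.56242887
  1.22195008]
```

View pics/c4.png

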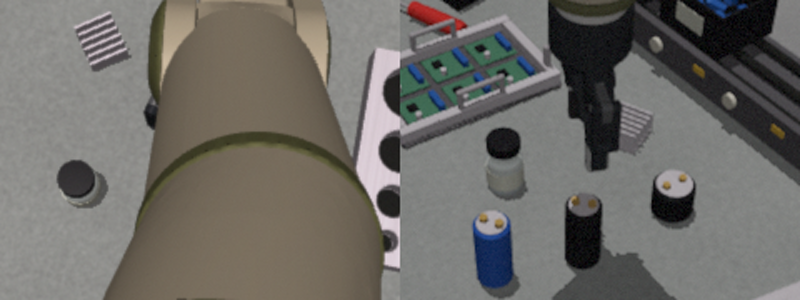

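The side view shows the open fingers squarely above the tall can's cap at (583,205); the jar, blue can and short can are clear. Descending.

```bash
python3 -m inch '[{"dx":0,"dy":0,"dz":-35,"rx":0,"ry":0,"rz":0},{"dx":0,"dy":0,"dz":-65,"rx":0,"ry":0,"rz":0},{"dx":0,"dy":0,"dz":-90,"rx":0,"ry":0,"rz":0},{"dx":0,"dy":0,"dz":-110,"rx":0,"ry":0,"rz":0},{"dx":0,"dy":0,"dz":-120,"rx":0,"ry":0,"rz":0},{"dx":0,"dy":0,"dz":-120,"rx":0,"ry":0,"rz":0},{"dx":0,"dy":0,"dz":-120,"rx":0,"ry":0,"rz":0}]' 70
python3 -m inch '[{"dx":0,"dy":0,"dz":0,"rx":0,"ry":0,"rz":0},{"dx":0,"dy":0,"dz":0,"rx":0,"ry":0,"rz":0},{"dx":0,"dy":0,"dz":0,"rx":0,"ry":0,"rz":0},{"dx":0,"dy":0,"dz":0,"rx":0,"ry":0,"rz":0},{"dx":0,"dy":0,"dz":0,"rx":0,"ry":0,"rz":0},{"dx":0,"dy":0,"dz":0,"rx":0,"ry":0,"rz":0}]' 20
```

```text
t: 3.75
tcp_pos: [505.4, -63.9, 52.1]
ee_rot: [0.659, 3.07, 0.0]
contact_force: [-0.7, -0.1, 0.7]
gripper_width: 0.82
grasp_force: 0.0
t: 4.5
tcp_pos: [505.4, -63.9, 52.1]
ee_rot: [0.659, 3.07, 0.0]
contact_force: [-0.4, 0.1, 7.4]
gripper_width: 0.454
grasp_force: 59.3
```

Gripped. Lift, then traverse to above the hole.

```bash
python3 -m inch '[{"dx":0,"dy":0,"dz":10,"rx":0,"ry":0,"rz":0},{"dx":0,"dy":0,"dz":30,"rx":0,"ry":0,"rz":0},{"dx":0,"dy":0,"dz":55,"rx":0,"ry":0,"rz":0},{"dx":0,"dy":0,"dz":70,"rx":0,"ry":0,"rz":0},{"dx":0,"dy":0,"dz":75,"rx":0,"ry":0,"rz":0},{"dx":2,"dy":-15,"dz":75,"rx":0,"ry":0,"rz":0},{"dx":6,"dy":-45,"dz":75,"rx":0,"ry":0,"rz":0},{"dx":10,"dy":-80,"dz":75,"rx":0,"ry":0,"rz":0},{"dx":15,"dy":-115,"dz":75,"rx":0,"ry":0,"rz":0},{"dx":19,"dy":-150,"dz":75,"rx":0,"ry":0,"rz":0},{"dx":23,"dy":-180,"dz":75,"rx":0,"ry":0,"rz":0},{"dx":25.5,"dy":-200,"dz":75,"rx":0,"ry":0,"rz":0},{"dx":26.5,"dy":-207,"dz":75,"rx":0,"ry":0,"rz":0},{"dx":26.5,"dy":-207,"dz":60,"rx":0,"ry":0,"rz":0},{"dx":26.5,"dy":-207,"dz":52,"rx":0,"ry":0,"rz":0},{"dx":26.5,"dy":-207,"dz":52,"rx":0,"ry":0,"rz":0},{"dx":26.5,"dy":-207,"dz":52,"rx":0,"ry":0,"rz":0}]'
python3 - <<'E'
from h import *
S=grab("side");a=S["image"][230:410,310:510,::-1]
cv2.imwrite("pics/c5.png",cv2.resize(a,(640,576),interpolation=cv2.INTER_CUBIC))
q=lambda X:((p(S,X)-[310,230]+.5)*3.2-.5).round()
print(manip.get_state()["tcp_pos"],q([531.5,-271,42]),q([531.5,-271,52]),q([531.5,-271,142]))
E
```

```text
t: 6.62
tcp_pos: [531.6, -270.2, 103.2]
ee_rot: [-0.658, -3.072, -0.0]
contact_force: [0.2, -0.2, -1.7]
gripper_width: 0.453
grasp_force: 60.5
[ 531.7465603  -270.4599852   103.47450756] [351. 418.] [353. 407.] [379. 299.]
```

View pics/c5.png

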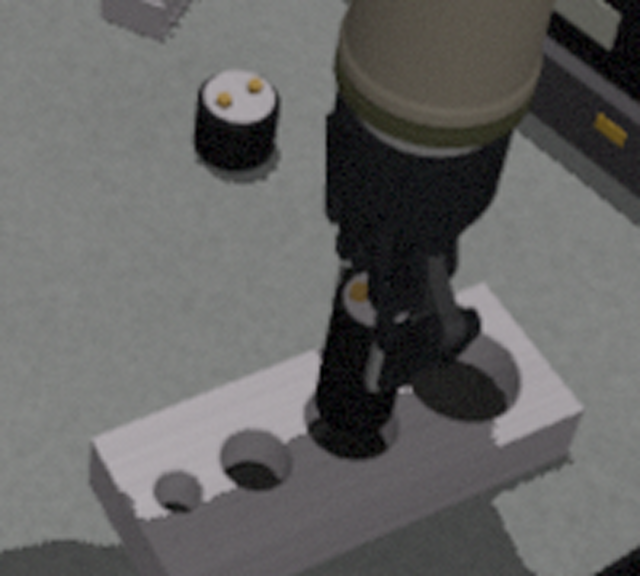

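The can hangs over the 48 mm hole, its bottom at about (354,408) against an expected (353,407). It is upright and centred, so I'll lower it.

```bash
python3 -m inch '[{"dx":0,"dy":0,"dz":-8,"rx":0,"ry":0,"rz":0},{"dx":0,"dy":0,"dz":-14,"rx":0,"ry":0,"rz":0},{"dx":0,"dy":0,"dz":-20,"rx":0,"ry":0,"rz":0},{"dx":0,"dy":0,"dz":-26,"rx":0,"ry":0,"rz":0},{"dx":0,"dy":0,"dz":-32,"rx":0,"ry":0,"rz":0},{"dx":0,"dy":0,"dz":-36,"rx":0,"ry":0,"rz":0},{"dx":0,"dy":0,"dz":-39,"rx":0,"ry":0,"rz":0},{"dx":0,"dy":0,"dz":-39,"rx":0,"ry":0,"rz":0},{"dx":0,"dy":0,"dz":-39,"rx":0,"ry":0,"rz":0}]'
```

```text
t: 7.8
tcp_pos: [531.5, -270.8, 64.3]
ee_rot: [0.659, 3.072, -0.0]
contact_force: [-0.4, -0.0, -1.6]
gripper_width: 0.453
grasp_force: 60.5
```

```bash
python3 -m inch '[{"dx":0,"dy":0,"dz":-0.5,"rx":0,"ry":0,"rz":0},{"dx":0,"dy":0,"dz":-1,"rx":0,"ry":0,"rz":0},{"dx":0,"dy":0,"dz":-1,"rx":0,"ry":0,"rz":0},{"dx":0,"dy":0,"dz":-1,"rx":0,"ry":0,"rz":0}]'
```

```text
t: 8.3
tcp_pos: [531.6, -270.9, 64.1]
ee_rot: [0.659, 3.071, -0.0]
contact_force: [-2.0, 1.0, 8.5]
gripper_width: 0.451
grasp_force: 61.7
```

It touched down exactly 12 mm above bench level, so it is on the hole bottom. Release and retreat.

```bash
python3 -m inch '[{"dx":0,"dy":0,"dz":0,"rx":0,"ry":0,"rz":0},{"dx":0,"dy":0,"dz":0,"rx":0,"ry":0,"rz":0},{"dx":0,"dy":0,"dz":0,"rx":0,"ry":0,"rz":0},{"dx":0,"dy":0,"dz":0,"rx":0,"ry":0,"rz":0},{"dx":0,"dy":0,"dz":0,"rx":0,"ry":0,"rz":0},{"dx":0,"dy":0,"dz":15,"rx":0,"ry":0,"rz":0},{"dx":0,"dy":0,"dz":40,"rx":0,"ry":0,"rz":0},{"dx":0,"dy":0,"dz":80,"rx":0,"ry":0,"rz":0},{"dx":0,"dy":0,"dz":130,"rx":0,"ry":0,"rz":0},{"dx":0,"dy":0,"dz":160,"rx":0,"ry":0,"rz":0},{"dx":0,"dy":0,"dz":160,"rx":0,"ry":0,"rz":0},{"dx":0,"dy":0,"dz":160,"rx":0,"ry":0,"rz":0}]' 70
python3 - <<'E'
from h import *
S=grab("side");a=S["image"][230:410,310:510,::-1]
cv2.imwrite("pics/c6.png",cv2.resize(a,(640,576),interpolation=cv2.INTER_CUBIC))
E
```

```text
t: 9.8
tcp_pos: [531.1, -270.7, 223.4]
ee_rot: [0.659, 3.072, 0.0]
contact_force: [0.2, 0.1, -1.2]
gripper_width: 0.82
grasp_force: 0.0
```

View pics/c6.png

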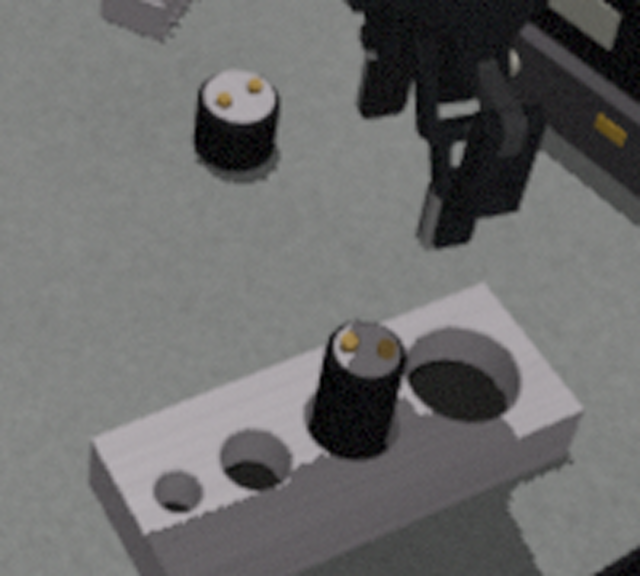

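The can stands upright in the 48 mm hole, its top at (366,345). The gripper is clear and the short can is untouched.

```bash
python3 -c "
from plant import manip; print(manip.close_job())"
```

```text
the job is handed in; nothing more can be done
None
```

The tall capacitor can stands upright on the bottom of the tray's 48 mm hole, the short capacitor was not moved, and I handed the job in after about 10 s of robot time; no verdict came back.

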